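# Hold the heat-sensing wand centred in its guide over the wax tin

### The job

Draw the plug out of the hole in the probe stand's guide plate and park it upright in the plate's side notch, seated on its flange. Then take the heat-sensing wand out of its rest, lower its rod upright through the now open hole without ever touching the stand, and finish still holding it there, still and centred in the hole, with the tip about 3 cm below the underside of the plate. Leave the tin under the plate and the two tins standing beside the work where they are.

Things in the scene. Friction and masses are not known exactly. Their poses are not given: they have to be found in the camera images.
- stand: Fixed stand: wooden base 90 x 150 x 10 mm (x, y, z), four thin posts, aluminium guide plate 80 x 140 x 16 mm, top 120 mm and underside 104 mm above the bench; 3 mm nuts at the corners. Origin: centre of the base underside; z up, y along the plate. Round 24 mm through bore at y = -25 mm; side notch: 24 mm wide slot right through, from y = +33 mm to the open end at y = +70 mm.
- bore_top (a point): Centre of the bore in the plane of the plate's top face (axes as the stand's, z up).
- bore_bottom (a point): Centre of the bore in the plane of the plate's underside, 16 mm below bore_top (axes as the stand's).
- notch (a point): Parking place of the plug's axis in the side notch, in the plane of the plate's top face (axes as the stand's: +y points out of the open end). It lies 70 mm from the bore along the stand's +y; the notch's closed end is 12 mm behind it, the open end 25 mm ahead.
- plug_grip (a point): Centre of the plug's black square grip, 20 x 20 mm across and 38 mm tall, vertical, flats along this point's x and y. It lies 24 mm above the underside of the plug's flange (the grip spans 5 to 43 mm above it). The plug is about 90 g and starts standing loosely in the bore, flange on the plate; it is lifted straight up.
- plug_flange (a point): On the plug's axis at the underside of its 38 mm wide, 5 mm thick steel flange; z along the plug, up. Below it a round shank, 18 mm thick, 30 mm long. With the plug seated this point is level with the plate's top.
- plug: The plug as a whole; its origin and axes are those of plug_flange.
- rest: Fixed rest of the wand: wooden base 70 x 70 x 8 mm, four posts, aluminium top plate 60 x 60 mm, 8 mm thick, its top 100 mm above the bench, with a 12 mm hole at its centre. Origin: centre of the base's underside, z up.
- wand_grip (a point): Centre of the wand's black square grip, 20 x 20 mm across and 56 mm tall (a 3 mm button on top), flats along this point's x and y, z up along the wand. Starts hanging upright in the rest, its collar lying on the rest's plate; lift straight up by at least 80 mm to clear. About 80 g.
- wand_tip (a point): Lower tip of the wand's round steel rod, 114 mm below the centre of the grip, z up along the wand. The rod is 8 mm thick and 80 mm long; above it a collar 28 mm wide and 6 mm thick, then the grip.
- wand: The wand as a whole; its origin and axes are those of wand_tip.
- sample_tin: Small open tin of set wax, about 51 x 53 x 40 mm, standing on the stand's base below the bore (rim about 50 mm above the bench). Origin: about the centre of its underside. Leave it alone.
- wax_tin: Bystander: open tin of set wax 58 mm wide, 50 mm tall, between the stand and the rest. Origin: centre of its underside.
- oxide_tin: Bystander: open tin of set wax 59 mm wide, 45 mm tall, on the robot's side of the stand. Origin: centre of its underside.
Not all that is in view belongs to the job. Leave any red look-alike of the plug alone. Leave any turquoise look-alike of the wand alone.

How it is judged:
By the outcome, as a careful person would: the job done as asked, in the order asked, and still so for the second after the job is handed in, while the arm keeps its last pose, push and grip.
It also fails if it takes over 64 s, if anything falls off the work surface, if the arm or the gripper's body presses on something with over 40 N, if the wrist force passes 120 N, or if a joint passes its speed limit or range.

### The arm

A 6-joint arm with a two-finger parallel gripper is mounted at the origin on the work surface; the furniture and walls round the work are solid. World frame = base frame: x ahead of the robot, y to its left, z up, the work surface at z = 0. Lengths are in m, angles in rad, forces in N, time in s.
With the tool pointing down it reaches from about 0.225 to 0.875 m from the base axis. Payload 3.4 kg.
Tool frame: the origin (TCP) lies at the very end of the fingers, on their centre line; the grasp point (between the pads) lies 19 mm behind it (manip.grasp_offset is the distance from the TCP to the grasp point, in m); x points along the fingers, y is the direction in which the jaws open and shut, and the axes are right-handed (so a half turn about x gives the same grasp; the last joint's range is limited). The gripper opens to 85 mm and grips with 20 to 120 N. Pads are 22 mm wide; open, the fingers measure 114 mm over their backs; the gripper's body (76 mm by 85 mm) begins 54 mm behind the grasp point. The pads swing forward as they close: fully open they stand 13 mm farther back than shut.
Start: joints at [1.129, 0.276, 1.505, -0, 1.361, -0.121], TCP at [0.181, 0.546, 0.231] pointing down, gripper open.
Joint ranges: [-2.89, 2.89], [-0.75, 2.08], [0.22, 2.7], [-1.18, 4.32], [0.11, 2.71], [-2.7, 2.7]. Speed limits (rad/s): [2.57, 2.57, 3.14, 3.14, 3.14, 3.14].

### API

Orientations are given as a unit quaternion [w, x, y, z].
In Python, from rig import manip gives the robot as it stands.
- The arm moves only by the tool step_arm, never from a script. Its argument "increments" is a list of rows, each an object with "grip": the opening, from 0 (shut) to 1 (fully open); "delta_pos": the shift along the world's x, y, z in m, a list of three; "twist": the turn about the world's z in degrees. A call has 1 to 10 rows; each row shifts and turns the commanded pose from where the row before left it; what a row does not reach is not made up. A row lasts 1/12 s, in which the tool goes at most 41.7 mm and 7.16 degrees, less where a joint would pass 70% of its speed; a pose out of reach is approached as far as the arm can. A call with a gripper value outside its range is refused whole. The fingers move at their own pace and stop on an object; "force" is the grip in N (left out, the last holds). Time passes only in rows, so rows that do not move let the fingers close. It gives the time, the measured TCP pose, the force and the opening at its end, in the units of the state.
- manip.get_state(): the state, without advancing time (a new reading comes with each control period).
- manip.get_image(name): name is "scene" or "top" or "wrist"; returns a dict with "img" (400x640x3 uint8, red, green, blue), "fx", "fy", "cx", "cy" (pixels), "rvec" (rotation vector, rad) and "tvec" (3), from world to camera coordinates, as OpenCV has them; the wrist camera has in their place "mount" (4x4, takes a point from camera to tool coordinates, whose origin is the TCP and whose axes are the tool frame's). Camera axes: x right, y down, z forward; pixel columns grow to the right and rows downward; lengths in m; the calibration is good to about 2 mm. A picture is of the moment at which its call begins: read the wrist's pose just before it. There is no depth.
- manip.sign_off(): hands the job in, once; it reports no verdict.
The state is a dict: "clock": time; "qpos": joint angles; "qd": joint speeds; "effort": joint torques, N m; "position": TCP position; "ee_rot": TCP orientation; "contact_force": force on the tool from outside, world axes, zero at the start; "moment": the same for the moment, N m; "width": finger opening in m.
Only numpy, scipy, OpenCV 4.12 (cv2) and the standard library are available. Lean on these libraries where they do the work, as an engineer would, in place of code of your own. Each camera call takes 0.05 s, during which the arm holds its last target. There are 200 camera calls.

## Working session

There is one attempt and no reset: what is moved stays moved. The work goes in short steps, Python scripts to look and compute and a tool call to move; the robot and the scene stay as the last step left them, time stands still between calls to the robot, and variables do not carry over. Pictures are saved under pics/ and viewed, about 8 in all and at most 12, crops included, and the job is handed in when it is done.

Besides the shell and the picture viewer there is one more tool, called after "Request:" by a JSON object that holds its "name" and its "arguments", one argument or row to a line. step_arm: Moves the arm, as the interface text tells. Its arguments: {"type":"object","properties":{"increments":{"type":"array"},"force":{"type":"number"}},"required":["increments"]}

```bash
mkdir -p pics; ls
cat > h.py <<'E'
import numpy as np, cv2
from rig import manip
from scipy.spatial.transform import Rotation as R
def cam(name):
    s=manip.get_state(); d=manip.get_image(name)
    K=np.array([[d['fx'],0,d['cx']],[0,d['fy'],d['cy']],[0,0,1.]])
    if name=='wrist':
        w,x,y,z=s['ee_rot']; T=np.eye(4); T[:3,:3]=R.from_quat([x,y,z,w]).as_matrix(); T[:3,3]=s['position']
        M=T@np.array(d['mount']); Rc=M[:3,:3]; C=M[:3,3]
    else:
        Rc=cv2.Rodrigues(np.array(d['rvec'],float))[0].T; C=-Rc@np.array(d['tvec'],float).ravel()
    return d['img'],K,Rc,C
def ray(px,K,Rc,C,z):
    d=Rc@np.linalg.solve(K,np.array([px[0],px[1],1.])); return C+d*(z-C[2])/d[2]
def proj(P,K,Rc,C):
    p=K@(Rc.T@(np.asarray(P,float)-C)); return p[:2]/p[2]
def save(n,img): cv2.imwrite('pics/'+n,img[:,:,::-1])
E
python3 - <<'E'
from h import *
import pickle
o={}
for n in ('scene','top','wrist'):
    o[n]=cam(n); save(n+'0.png',o[n][0]); print(n,o[n][3].round(3),o[n][2].round(2).tolist(),o[n][1][0,0])
pickle.dump(o,open('v0.pkl','wb'))
s=manip.get_state(); print(s)
E
```

```text
pics
scene [-0.195 -0.693  0.606] [[0.67, -0.37, 0.65], [-0.75, -0.32, 0.59], [-0.01, -0.87, -0.49]] 407.36738603704157
top [ 0.351 -0.129  1.159] [[-0.01, -1.0, 0.05], [-1.0, 0.01, -0.01], [0.01, -0.05, -1.0]] 472.09753121020964
wrist [0.112 0.568 0.373] [[0.31, 0.91, 0.27], [0.95, -0.3, -0.09], [-0.0, 0.29, -0.96]] 297.0655291242146
{'clock': 0.15, 'qpos': array([ 1.12898347e+00,  2.76443008e-01,  1.50584916e+00, -1.13632471e-05,
        1.36068519e+00, -1.21010429e-01]), 'qd': array([-0.00149597, -0.00142043, -0.00312554, -0.00028475, -0.00072542,
        0.00112754]), 'effort': array([ 2.60100518e-03, -4.17143047e+01, -2.46032792e+01, -1.40414895e-05,
        7.66069803e-03, -3.03733380e-06]), 'position': array([0.18115881, 0.5453017 , 0.23063953]), 'ee_rot': array([ 0.69789763,  0.1124628 ,  0.698162  , -0.1134056 ]), 'contact_force': array([0.0581937 , 0.48821556, 0.24515714]), 'moment': array([-0.0117323 , -0.02004806, -0.01718146]), 'width': 0.0851385876798587}
```

View pics/top0.png

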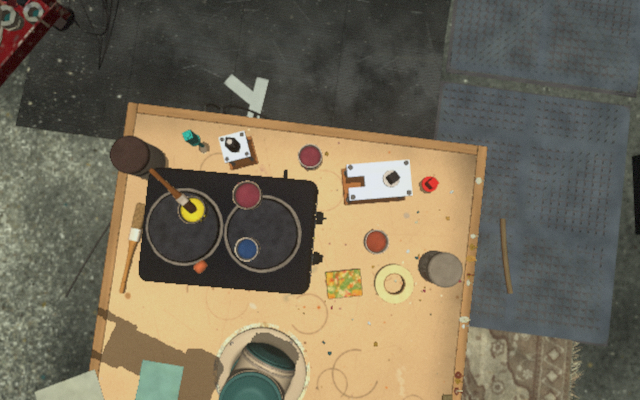

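View pics/scene0.png

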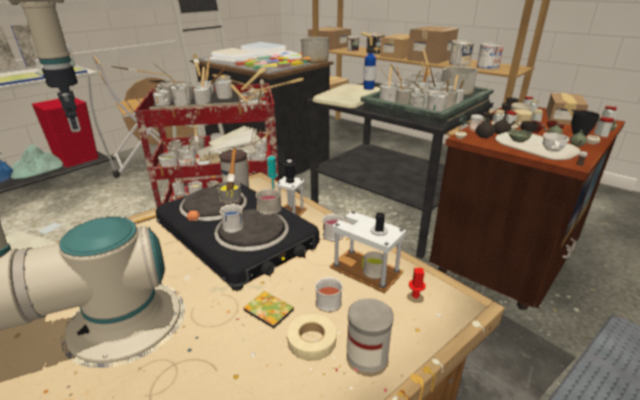

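The top view shows the stand plate at about (378,181), with the plug grip at (392,178) and the notch opening to the left at (355,187). The rest and wand are at (235,147). The look-alikes are turquoise at (192,138) and red at (429,184). Next I'll measure these.

Run:
```python
from h import *
import pickle
o=pickle.load(open('v0.pkl','rb')); img,K,Rc,C=o['top']
g=img.astype(int); 
m=((g.min(2)>150)&(g.max(2)-g.min(2)<40)).astype(np.uint8)
for nm,(x0,y0,x1,y1),z in (('stand',(335,150,420,210),.12),('rest',(212,125,262,172),.10)):
    mm=np.zeros_like(m); mm[y0:y1,x0:x1]=m[y0:y1,x0:x1]
    mm=cv2.morphologyEx(mm,cv2.MORPH_OPEN,np.ones((2,2)))
    c=max(cv2.findContours(mm,0,2)[0],key=cv2.contourArea)
    r=cv2.minAreaRect(c); b=cv2.boxPoints(r)+0.0
    W=np.array([ray(p,K,Rc,C,z) for p in b]); ctr=W.mean(0)
    print(nm,r,ctr.round(4),[np.linalg.norm(W[i]-W[i-1]).round(4) for i in range(4)])
    for i in range(4):
        e=W[i]-W[i-1]; print('  edge deg',np.degrees(np.arctan2(e[1],e[0])).round(1), np.linalg.norm(e).round(4))
d=(g.max(2)<60).astype(np.uint8)
for nm,(x0,y0,x1,y1),z in (('pluggrip',(380,165,405,192),.163),('wandgrip',(222,132,247,160),.165)):
    mm=np.zeros_like(d); mm[y0:y1,x0:x1]=d[y0:y1,x0:x1]
    c=max(cv2.findContours(mm,0,2)[0],key=cv2.contourArea); r=cv2.minAreaRect(c); print(nm,r,ray(r[0],K,Rc,C,z).round(4))
z=np.hstack([cv2.resize(img[150:210,335:435],None,fx=4,fy=4,interpolation=cv2.INTER_CUBIC),cv2.resize(img[120:180,180:280],None,fx=4,fy=4,interpolation=cv2.INTER_CUBIC)])
save('topz.png',z)
```

```text
stand ((379.9655456542969, 180.5862274169922), (36.54001235961914, 63.61284255981445), 85.2363510131836) [ 0.4486 -0.2764  0.12  ] [np.float64(0.0809), np.float64(0.1411), np.float64(0.0811), np.float64(0.1406)]
  edge deg 4.1 0.0809
  edge deg -85.6 0.1411
  edge deg -176.3 0.0811
  edge deg 94.4 0.1406
rest ((235.08824157714844, 147.35293579101562), (26.92145347595215, 26.678918838500977), 75.96376037597656) [0.528  0.0469 0.1   ] [np.float64(0.0612), np.float64(0.0601), np.float64(0.0613), np.float64(0.06)]
  edge deg 14.1 0.0612
  edge deg -76.2 0.0601
  edge deg -166.1 0.0613
  edge deg 103.8 0.06
pluggrip ((388.9999084472656, 179.5), (7.488452911376953, 2.77350115776062), 56.3099365234375) [ 0.4467 -0.2895  0.163 ]
wandgrip ((233.00001525878906, 145.0), (12.727920532226562, 9.899494171142578), 45.0) [0.5221 0.0405 0.165 ]
```

View pics/topz.png

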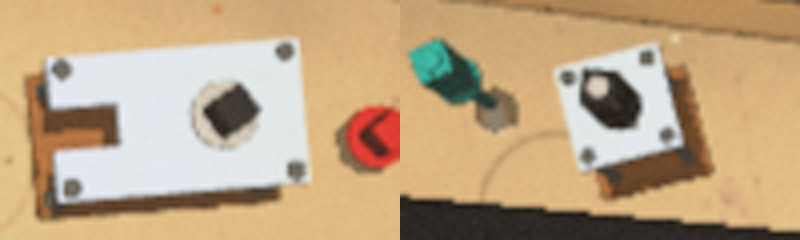

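Request:
{"name": "step_arm", "arguments": {
  "increments": [
    {"grip":1,"delta_pos":[0,0,0.04],"twist":0},
    {"grip":1,"delta_pos":[0,0,0.04],"twist":0},
    {"grip":1,"delta_pos":[0.01,-0.033,0.02],"twist":0},
    {"grip":1,"delta_pos":[0.011,-0.034,0],"twist":0},
    {"grip":1,"delta_pos":[0.011,-0.034,0],"twist":0},
    {"grip":1,"delta_pos":[0.011,-0.034,0],"twist":0},
    {"grip":1,"delta_pos":[0.011,-0.034,0],"twist":0},
    {"grip":1,"delta_pos":[0.011,-0.034,0],"twist":0},
    {"grip":1,"delta_pos":[0.011,-0.034,0],"twist":0},
    {"grip":1,"delta_pos":[0.011,-0.034,0],"twist":0}
  ]
}}

```text
clock: 0.98
position: [0.2681, 0.273, 0.3311]
ee_rot: [0.698, 0.113, 0.698, -0.113]
contact_force: [0.3, -0.6, -0.5]
width: 0.0851
```

Request:
{"name": "step_arm", "arguments": {
  "increments": [
    {"grip":1,"delta_pos":[0.011,-0.034,0],"twist":0},
    {"grip":1,"delta_pos":[0.011,-0.034,0],"twist":0},
    {"grip":1,"delta_pos":[0.011,-0.034,0],"twist":0},
    {"grip":1,"delta_pos":[0.011,-0.034,0],"twist":0},
    {"grip":1,"delta_pos":[0.011,-0.034,0],"twist":0},
    {"grip":1,"delta_pos":[0.011,-0.034,0],"twist":0},
    {"grip":1,"delta_pos":[0.011,-0.034,0],"twist":0},
    {"grip":1,"delta_pos":[0.011,-0.034,0],"twist":0},
    {"grip":1,"delta_pos":[0.011,-0.034,0],"twist":0},
    {"grip":1,"delta_pos":[0.011,-0.034,0],"twist":0}
  ]
}}

```text
clock: 1.82
position: [0.3782, -0.0671, 0.3313]
ee_rot: [0.698, 0.113, 0.698, -0.113]
contact_force: [0.9, 0.7, -0.6]
width: 0.0855
```

Request:
{"name": "step_arm", "arguments": {
  "increments": [
    {"grip":1,"delta_pos":[0.01,-0.033,0],"twist":0},
    {"grip":1,"delta_pos":[0.01,-0.033,0],"twist":0},
    {"grip":1,"delta_pos":[0.01,-0.033,0],"twist":0},
    {"grip":1,"delta_pos":[0.01,-0.033,0],"twist":0},
    {"grip":1,"delta_pos":[0.01,-0.033,0],"twist":0},
    {"grip":1,"delta_pos":[0.01,-0.033,0],"twist":0},
    {"grip":1,"delta_pos":[0.01,-0.033,-0.02],"twist":0},
    {"grip":1,"delta_pos":[0,0,-0.02],"twist":0},
    {"grip":1,"delta_pos":[0,0,0],"twist":0},
    {"grip":1,"delta_pos":[0,0,0],"twist":0}
  ]
}}

```text
clock: 2.65
position: [0.4475, -0.2957, 0.29]
ee_rot: [0.697, 0.114, 0.699, -0.112]
contact_force: [1.1, 0.1, -0.1]
width: 0.0854
```

Run:
```python
from h import *
import pickle
s=manip.get_state(); o=cam('wrist'); pickle.dump(o,open('v1.pkl','wb')); save('w1.png',o[0])
w,x,y,z=s['ee_rot']; M=R.from_quat([x,y,z,w]).as_matrix(); print(s['position'].round(4),M.round(3).tolist(),s['qpos'].round(3)); print(o[3].round(3))
for n,P in dict(bore=(.4505,-.3013,.12),plugtop=(.4505,-.3013,.163),notch=(.4451,-.2315,.12)).items(): print(n,proj(P,*o[1:]).round(1))
```

```text
[ 0.4475 -0.2957  0.29  ] [[-0.003, 0.316, 0.949], [0.003, 0.949, -0.316], [-1.0, 0.002, -0.004]] [-7.140e-01  1.920e-01  1.475e+00  1.000e-03  1.479e+00 -1.963e+00]
[ 0.379 -0.273  0.433]
bore [316.1 190.4]
plugtop [315.6 201.2]
notch [377.  165.4]
```

View pics/w1.png

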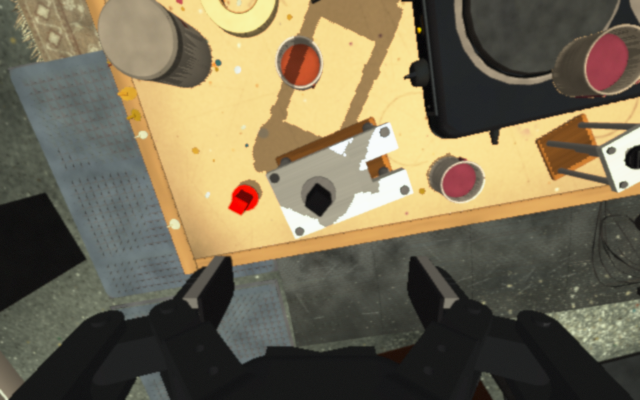

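The wrist view shows the plug grip diamond at (319,200), the notch at (380,165), and nuts at about (274,177), (384,131), (405,190) and (299,231). The predicted positions match the picture.

```bash
cat >> h.py <<'E'
def dark(img,box,thr=45):
    x0,y0,x1,y1=box; m=np.zeros(img.shape[:2],np.uint8); m[y0:y1,x0:x1]=(img[y0:y1,x0:x1].max(2)<thr)
    c=max(cv2.findContours(m,0,1)[0],key=cv2.contourArea); return m,c
E
python3 - <<'E'
from h import *
import pickle
o=pickle.load(open('v1.pkl','rb')); img=o[0]
m,c=dark(img,(295,175,345,228)); r=cv2.minAreaRect(c); W=np.array([ray(p,*o[1:],.163) for p in cv2.boxPoints(r)])
print(r, W.mean(0).round(4)); 
for i in range(4): e=W[i]-W[i-1]; print(np.degrees(np.arctan2(e[1],e[0])).round(1),np.linalg.norm(e).round(4))
N=[]
for p in ((274,177),(384,131),(405,190),(299,231)):
    x0,y0=p[0]-8,p[1]-8; g=img[y0:y0+16,x0:x0+16].max(2).astype(float); t=(g.min()+np.median(g))/2
    n,l,st,ce=cv2.connectedComponentsWithStats((g<t).astype(np.uint8)); i=1+st[1:,4].argmax(); q=ce[i]+[x0,y0]; P=ray(q,*o[1:],.122); N.append(P); print(q.round(1),st[i,4],P.round(4))
N=np.array(N); print('ctr',N.mean(0).round(4),'ydir',[np.degrees(np.arctan2(*(b-a)[[1,0]])).round(2) for a,b in ((N[0],N[1]),(N[3],N[2]))],[np.linalg.norm(N[i]-N[i-1]).round(4) for i in range(4)])
save('c1.png',cv2.resize(img[170:235,270:370],None,fx=6,fy=6,interpolation=cv2.INTER_CUBIC))
E
```

```text
((318.1200256347656, 199.3400115966797), (23.0, 24.40000343322754), 36.869895935058594) [ 0.4496 -0.2985  0.163 ]
-146.8 0.0222
125.2 0.0234
34.1 0.0218
-53.8 0.0238
[274.1 177.9] 67 [ 0.423  -0.3392  0.122 ]
[384.1 131.7] 79 [ 0.4136 -0.2158  0.122 ]
[404.1 189.7] 70 [ 0.4793 -0.211   0.122 ]
[299.1 231. ] 62 [ 0.4884 -0.3341  0.122 ]
ctr [ 0.4511 -0.275   0.122 ] ydir [np.float64(94.34), np.float64(94.22)] [np.float64(0.0656), np.float64(0.1238), np.float64(0.0659), np.float64(0.1235)]
```

View pics/c1.png

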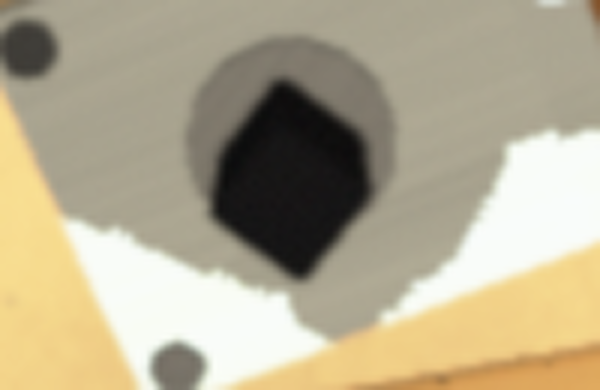

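Request:
{"name": "step_arm", "arguments": {
  "increments": [
    {"grip":1,"delta_pos":[0.003,-0.002,0],"twist":-6.1},
    {"grip":1,"delta_pos":[0.0027,-0.0021,-0.01],"twist":-6.1},
    {"grip":1,"delta_pos":[0,0,-0.02],"twist":-6.1},
    {"grip":1,"delta_pos":[0,0,-0.02],"twist":-6.1},
    {"grip":1,"delta_pos":[0,0,-0.02],"twist":-6.1},
    {"grip":1,"delta_pos":[0,0,-0.02],"twist":-6.1},
    {"grip":1,"delta_pos":[0,0,0],"twist":0}
  ]
}}

```text
clock: 3.28
position: [0.4526, -0.298, 0.1997]
ee_rot: [0.626, 0.327, 0.629, -0.326]
contact_force: [-1.0, 0.5, -0.3]
width: 0.0854
```

Run:
```python
from h import *
import pickle
s=manip.get_state(); o=cam('wrist'); pickle.dump(o,open('v2.pkl','wb')); 
print(s['position'].round(4)); 
b=proj((.4532,-.2998,.163),*o[1:]).round(0).astype(int); print(b, proj((.4532,-.2998,.12),*o[1:]))
x0=max(b[0]-90,0);y0=max(b[1]-90,0)
print(x0,y0);save('c2.png',cv2.resize(o[0][y0:y0+180,x0:x0+200],None,fx=3,fy=3,interpolation=cv2.INTER_CUBIC))
```

```text
[ 0.4526 -0.298   0.1997]
[319 235] [319.41726508 214.19145716]
229 145
```

View pics/c2.png

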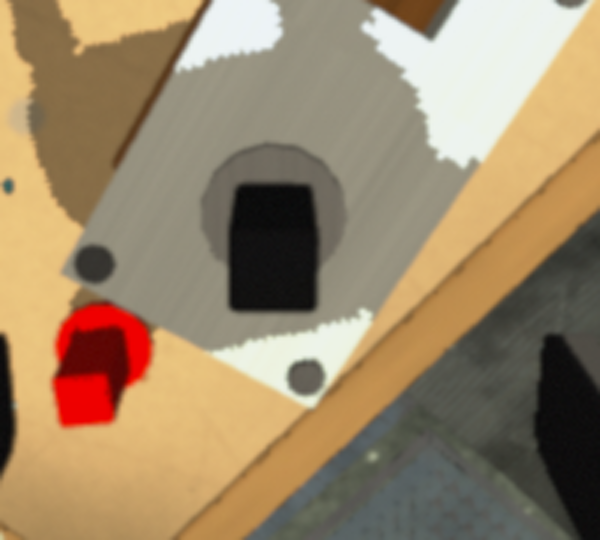

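The close view shows the black grip square to the image. Its top centre is at about (320,236) against the predicted (319,235), so I'm going down to grasp it.

Request:
{"name": "step_arm", "arguments": {
  "increments": [
    {"grip":1,"delta_pos":[0.0005,-0.0015,-0.02],"twist":-1},
    {"grip":1,"delta_pos":[0,0,-0.02],"twist":0},
    {"grip":1,"delta_pos":[0,0,-0.02],"twist":0},
    {"grip":1,"delta_pos":[0,0,-0.008],"twist":0},
    {"grip":1,"delta_pos":[0,0,0],"twist":0},
    {"grip":0,"delta_pos":[0,0,0],"twist":0},
    {"grip":0,"delta_pos":[0,0,0],"twist":0},
    {"grip":0,"delta_pos":[0,0,0],"twist":0},
    {"grip":0,"delta_pos":[0,0,0],"twist":0},
    {"grip":0,"delta_pos":[0,0,0],"twist":0}
  ],
  "force": 40
}}

```text
clock: 4.17
position: [0.4549, -0.3022, 0.1341]
ee_rot: [0.625, 0.332, 0.624, -0.332]
contact_force: [-0.2, -0.5, -0.7]
width: 0.0256
```

Request:
{"name": "step_arm", "arguments": {
  "increments": [
    {"grip":0,"delta_pos":[0,0,0],"twist":0},
    {"grip":0,"delta_pos":[0,0,0],"twist":0},
    {"grip":0,"delta_pos":[0,0,0],"twist":0},
    {"grip":0,"delta_pos":[0,0,0],"twist":0}
  ]
}}

```text
clock: 4.5
position: [0.4549, -0.3023, 0.1341]
ee_rot: [0.625, 0.332, 0.624, -0.332]
contact_force: [-1.2, -0.2, 5.8]
width: 0.0193
```

Request:
{"name": "step_arm", "arguments": {
  "increments": [
    {"grip":0,"delta_pos":[0,0,0.005],"twist":0},
    {"grip":0,"delta_pos":[0,0,0.015],"twist":0},
    {"grip":0,"delta_pos":[0,0,0.02],"twist":0},
    {"grip":0,"delta_pos":[0,0,0.02],"twist":0},
    {"grip":0,"delta_pos":[0,0,0.02],"twist":0},
    {"grip":0,"delta_pos":[0,0,0],"twist":0},
    {"grip":0,"delta_pos":[0,0,0],"twist":0}
  ]
}}

```text
clock: 5.08
position: [0.4547, -0.3021, 0.2137]
ee_rot: [0.625, 0.332, 0.624, -0.332]
contact_force: [0.1, 0.9, -1.7]
width: 0.0192
```

Run:
```python
from h import *
import pickle
s=manip.get_state(); o=cam('wrist'); t=cam('scene'); u=cam('top'); pickle.dump((o,t,u),open('v3.pkl','wb')); 
p=s['position']; print(p.round(4),s['contact_force'].round(1),s['width']); 
print('tcp proj top of grip',proj(p+[0,0,.032],*o[1:]),'flange',proj(p-[0,0,.006],*o[1:]),'bore',proj((.4530,-.2999,.12),*o[1:]))
b=proj((.453,-.30,.12),*t[1:]).astype(int); print(b)
A=cv2.resize(o[0][100:340,180:500],(480,360)); B=cv2.resize(t[0][b[1]-60:b[1]+50,b[0]-60:b[0]+37],(317,360),interpolation=cv2.INTER_CUBIC)
save('c3.png',np.hstack([A,B]))
```

```text
[ 0.4547 -0.3021  0.2137] [ 0.1  0.9 -1.7] 0.019248849971725306
tcp proj top of grip [319.68752863 292.70890837] flange [319.82172898 253.12011591] bore [319.73191661 203.02725555]
[378 231]
```

View pics/c3.png

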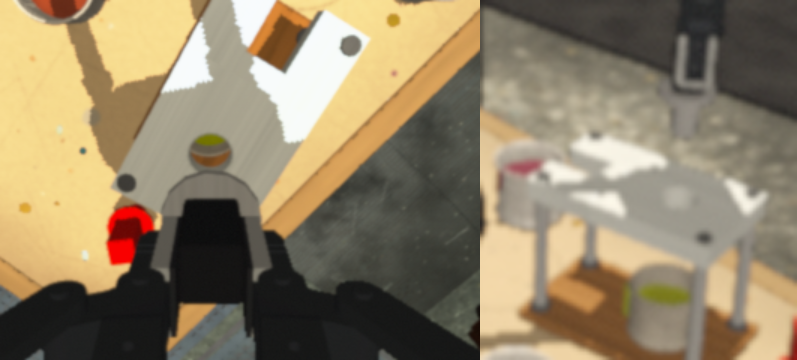

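The plug is lifted, and the bore is visible at about (320,202), as predicted. The plug's flange edge is at about row 213, so I'll check the plug's offset in the hand along the pads.

Run:
```python
from h import *
import pickle
o,t,u=pickle.load(open('v3.pkl','rb')); img=o[0]; p=np.array([.4547,-.3021,.2137])
print(img[195:240,320].tolist()[::1])
print('row230',[int(v) for v in img[225,270:370].sum(1)//3])
f=o[2]@np.array([0,-1,0.]); f[2]=0; f/=np.linalg.norm(f); print('image-up dir',f.round(3))
for d in (-.003,0,.003,.006):
  r=[]
  for z in (-.0091,-.0141):
    c=p+d*f+[0,0,z]; q=np.array([proj(c+.019*np.array([np.cos(a),np.sin(a),0]),*o[1:]) for a in np.linspace(0,6.28,100)]); r+=[q[:,1].min().round(1),q[:,0].min().round(1),q[:,0].max().round(1)]
  print(d,r)
```

```text
[[114, 113, 0], [109, 108, 25], [101, 94, 59], [98, 89, 70], [98, 88, 72], [97, 87, 71], [101, 91, 73], [111, 100, 82], [124, 109, 87], [118, 91, 64], [112, 74, 39], [111, 69, 30], [111, 69, 28], [113, 69, 30], [115, 71, 30], [116, 78, 45], [114, 95, 74], [110, 102, 88], [100, 97, 85], [92, 88, 79], [100, 95, 85], [120, 114, 102], [127, 121, 108], [127, 120, 107], [127, 120, 107], [127, 120, 107], [127, 120, 108], [127, 120, 108], [127, 120, 108], [126, 121, 108], [126, 120, 108], [126, 121, 108], [127, 121, 109], [127, 121, 108], [127, 121, 108], [126, 120, 107], [115, 110, 98], [75, 72, 65], [33, 33, 30], [16, 17, 15], [13, 12, 13], [15, 15, 15], [13, 13, 13], [12, 14, 14], [16, 16, 16]]
row230 [128, 149, 152, 151, 152, 152, 154, 156, 156, 155, 154, 154, 153, 153, 153, 154, 154, 153, 152, 154, 154, 153, 149, 139, 118, 97, 94, 105, 113, 114, 113, 114, 115, 117, 117, 118, 117, 115, 114, 115, 114, 115, 116, 117, 117, 117, 118, 118, 118, 117, 118, 118, 117, 116, 114, 114, 116, 117, 115, 114, 114, 114, 116, 117, 117, 116, 115, 114, 114, 114, 114, 115, 115, 114, 106, 101, 120, 147, 158, 160, 160, 160, 158, 157, 158, 158, 158, 157, 156, 155, 160, 173, 185, 188, 188, 189, 190, 190, 191, 191]
image-up dir [-0.56   0.829  0.   ]
-0.003 [np.float64(223.9), np.float64(286.0), np.float64(353.5), np.float64(220.7), np.float64(287.0), np.float64(352.6)]
0 [np.float64(218.7), np.float64(285.8), np.float64(353.7), np.float64(215.7), np.float64(286.8), np.float64(352.8)]
0.003 [np.float64(213.4), np.float64(285.7), np.float64(353.9), np.float64(210.6), np.float64(286.6), np.float64(353.0)]
0.006 [np.float64(208.1), np.float64(285.5), np.float64(354.1), np.float64(205.4), np.float64(286.5), np.float64(353.1)]
```

Request:
{"name": "step_arm", "arguments": {
  "increments": [
    {"grip":0,"delta_pos":[-0.001,0.0106,0],"twist":0},
    {"grip":0,"delta_pos":[-0.002,0.02,0],"twist":0},
    {"grip":0,"delta_pos":[-0.002,0.02,0],"twist":0},
    {"grip":0,"delta_pos":[-0.001,0.02,0],"twist":0},
    {"grip":0,"delta_pos":[0,0,0],"twist":0},
    {"grip":0,"delta_pos":[0,0,-0.02],"twist":0},
    {"grip":0,"delta_pos":[0,0,-0.015],"twist":0},
    {"grip":0,"delta_pos":[0,0,0],"twist":0},
    {"grip":0,"delta_pos":[0,0,0],"twist":0}
  ]
}}

```text
clock: 5.98
position: [0.4477, -0.2306, 0.1773]
ee_rot: [0.623, 0.332, 0.625, -0.332]
contact_force: [-0.2, -0.0, -0.6]
width: 0.0196
```

Run:
```python
from h import *
import pickle
s=manip.get_state(); o=cam('wrist'); t=cam('scene'); pickle.dump((o,t),open('v4.pkl','wb')); 
p=s['position']; print(p.round(4),s['contact_force'].round(1)); ax=p+[-.00095,.0014,0]; print('plug',ax.round(4))
yd=np.array([-.0746,.9972,0]);xd=np.array([.9972,.0746,0]);n=np.array([.4478,-.2301,.12])
print('notch mouth corners',[proj(n+.025*yd+k*.012*xd,*o[1:]).round(1) for k in(-1,1)],'bore',proj((.453,-.2999,.12),*o[1:]))
b=proj((.448,-.23,.13),*t[1:]).astype(int); print(b)
A=cv2.resize(o[0][60:300,180:500],(480,360)); B=cv2.resize(t[0][b[1]-50:b[1]+30,b[0]-35:b[0]+35],(315,360),interpolation=cv2.INTER_CUBIC)
save('c4.png',np.hstack([A,B]))
```

```text
[ 0.4477 -0.2306  0.1773] [-0.2 -0.  -0.6]
plug [ 0.4468 -0.2292  0.1773]
notch mouth corners [array([323.4, 183.2]), array([353.1, 199.8])] bore [275.54184536 295.01278596]
[351 217]
```

View pics/c4.png

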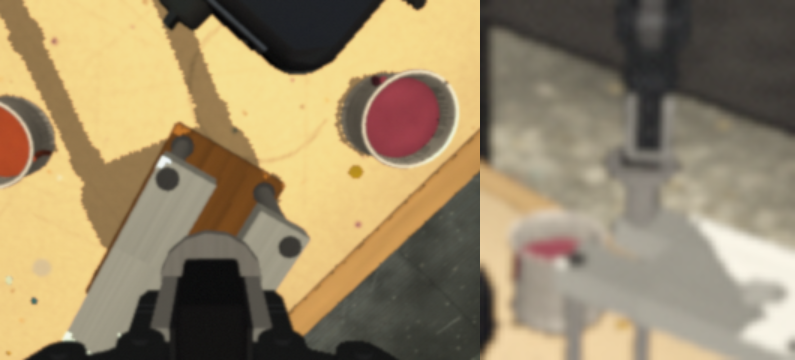

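The notch mouth corners are at about (323,181) and (350,197). The plug axis is within about 1 mm of the notch's centre line, so I'm lowering it.

Request:
{"name": "step_arm", "arguments": {
  "increments": [
    {"grip":0,"delta_pos":[-0.0005,0,-0.01],"twist":0},
    {"grip":0,"delta_pos":[0,0,-0.01],"twist":0},
    {"grip":0,"delta_pos":[0,0,-0.01],"twist":0},
    {"grip":0,"delta_pos":[0,0,-0.006],"twist":0},
    {"grip":0,"delta_pos":[0,0,-0.003],"twist":0},
    {"grip":0,"delta_pos":[0,0,-0.002],"twist":0},
    {"grip":0,"delta_pos":[0,0,0],"twist":0},
    {"grip":0,"delta_pos":[0,0,0],"twist":0}
  ]
}}

```text
clock: 6.75
position: [0.4482, -0.2314, 0.1374]
ee_rot: [0.625, 0.332, 0.624, -0.332]
contact_force: [0.2, 0.4, -1.2]
width: 0.0193
```

Request:
{"name": "step_arm", "arguments": {
  "increments": [
    {"grip":0,"delta_pos":[0,0,-0.0015],"twist":0},
    {"grip":0,"delta_pos":[0,0,-0.001],"twist":0},
    {"grip":0,"delta_pos":[0,0,0],"twist":0},
    {"grip":0,"delta_pos":[0,0,0],"twist":0}
  ]
}}

```text
clock: 7.08
position: [0.4481, -0.2313, 0.1349]
ee_rot: [0.624, 0.332, 0.624, -0.332]
contact_force: [-0.1, 0.8, -1.6]
width: 0.0194
```

Request:
{"name": "step_arm", "arguments": {
  "increments": [
    {"grip":0,"delta_pos":[0,0,-0.001],"twist":0},
    {"grip":0,"delta_pos":[0,0,0],"twist":0},
    {"grip":0,"delta_pos":[0,0,0],"twist":0}
  ]
}}

```text
clock: 7.33
position: [0.4482, -0.2314, 0.1341]
ee_rot: [0.625, 0.332, 0.624, -0.332]
contact_force: [-0.1, 0.3, 0.2]
width: 0.0196
```

Request:
{"name": "step_arm", "arguments": {
  "increments": [
    {"grip":0,"delta_pos":[0,0,-0.0005],"twist":0},
    {"grip":0,"delta_pos":[0,0,0],"twist":0},
    {"grip":0.3,"delta_pos":[0,0,0],"twist":0},
    {"grip":0.6,"delta_pos":[0,0,0],"twist":0},
    {"grip":0.8,"delta_pos":[0,0,0],"twist":0},
    {"grip":0.8,"delta_pos":[0,0,0],"twist":0},
    {"grip":0.8,"delta_pos":[0,0,0],"twist":0},
    {"grip":0.8,"delta_pos":[0,0,0],"twist":0},
    {"grip":0.8,"delta_pos":[0,0,0],"twist":0},
    {"grip":0.8,"delta_pos":[0,0,0],"twist":0}
  ]
}}

```text
clock: 8.17
position: [0.448, -0.2313, 0.1333]
ee_rot: [0.624, 0.332, 0.624, -0.332]
contact_force: [0.5, 0.4, -0.6]
width: 0.0681
```

Request:
{"name": "step_arm", "arguments": {
  "increments": [
    {"grip":1,"delta_pos":[0,0,0.01],"twist":0},
    {"grip":1,"delta_pos":[0,0,0.03],"twist":0},
    {"grip":1,"delta_pos":[0,0,0.04],"twist":0},
    {"grip":1,"delta_pos":[0,0,0.04],"twist":0},
    {"grip":1,"delta_pos":[0,0,0.04],"twist":0},
    {"grip":1,"delta_pos":[0,0,0.02],"twist":0},
    {"grip":1,"delta_pos":[0,0,0],"twist":0},
    {"grip":1,"delta_pos":[0,0,0],"twist":0}
  ]
}}

```text
clock: 8.83
position: [0.4484, -0.2316, 0.3152]
ee_rot: [0.626, 0.332, 0.623, -0.332]
contact_force: [0.0, 0.4, -1.1]
width: 0.0857
```

Run:
```python
from h import *
import pickle
s=manip.get_state(); o=cam('wrist'); t=cam('scene'); pickle.dump((o,t),open('v5.pkl','wb')); 
p=s['position']; print(p.round(4),s['contact_force'].round(1))
b=proj((.448,-.23,.13),*t[1:]).astype(int)
q=proj((.4530,-.2999,.12),*o[1:]); n=proj((.4478,-.2301,.125),*o[1:]); print(q,n)
A=cv2.resize(o[0][100:300,200:440],(504,420)); B=cv2.resize(t[0][b[1]-60:b[1]+60,b[0]-30:b[0]+50],(280,420),interpolation=cv2.INTER_CUBIC)
save('c5.png',np.hstack([A,B]))
```

```text
[ 0.4484 -0.2316  0.3152] [ 0.   0.4 -1.1]
[291.59018368 227.76815204] [320.15162747 179.6618882 ]
```

View pics/c5.png

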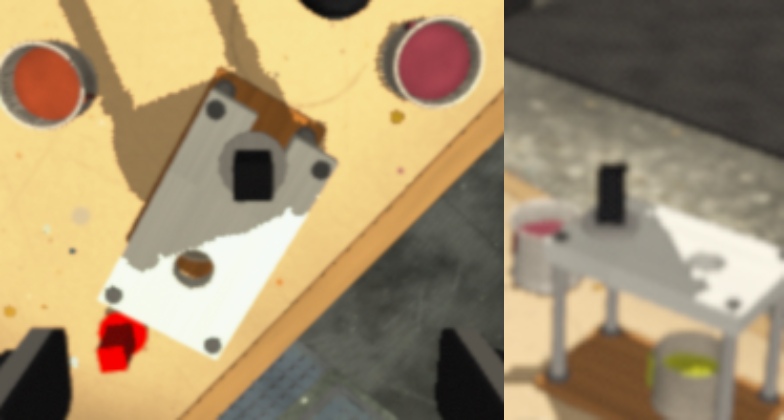

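The plug is parked upright, flange flat in the notch. The bore is clear and sits at about (292,228), within 1 px of the prediction. Next is the wand.

Request:
{"name": "step_arm", "arguments": {
  "increments": [
    {"grip":1,"delta_pos":[0.009,0.035,0],"twist":0},
    {"grip":1,"delta_pos":[0.01,0.035,0],"twist":0},
    {"grip":1,"delta_pos":[0.01,0.035,0],"twist":0},
    {"grip":1,"delta_pos":[0.01,0.035,0],"twist":0},
    {"grip":1,"delta_pos":[0.01,0.035,0],"twist":0},
    {"grip":1,"delta_pos":[0.01,0.035,0],"twist":0},
    {"grip":1,"delta_pos":[0.01,0.035,0],"twist":0},
    {"grip":1,"delta_pos":[0.01,0.035,0],"twist":0},
    {"grip":1,"delta_pos":[0,0,0],"twist":0},
    {"grip":1,"delta_pos":[0,0,0],"twist":0}
  ]
}}

```text
clock: 9.77
position: [0.5263, 0.0504, 0.3111]
ee_rot: [0.624, 0.33, 0.626, -0.331]
contact_force: [0.1, -0.1, -0.4]
width: 0.0856
```

Run:
```python
from h import *
import pickle
s=manip.get_state(); o=cam('wrist'); pickle.dump((o,s),open('v6.pkl','wb')); 
p=s['position']; print(p.round(4))
q=proj((.5305,.048,.1),*o[1:]); n=proj((.5305,.048,.162),*o[1:]); print(q,n)
f=o[2]@np.array([0,-1,0.]); print(np.degrees(np.arctan2(f[1],f[0])))
x0,y0=int(q[0])-60,int(q[1])-60; print(x0,y0)
save('c6.png',cv2.resize(o[0][y0:y0+120,x0:x0+120],(600,600),interpolation=cv2.INTER_CUBIC))
```

```text
[0.5263 0.0504 0.3111]
[322.56829824 181.84956875] [322.76362651 194.78912474]
124.33249776930062
262 121
```

View pics/c6.png

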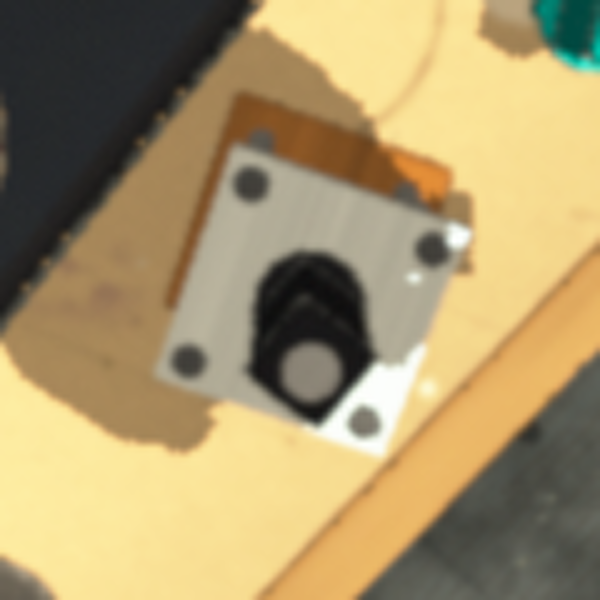

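The wrist view shows the rest plate centred at about (324,182). The wand button is at (324,195), and the grip is turned about 38° in the image. I'll rotate to match and come lower.

Request:
{"name": "step_arm", "arguments": {
  "increments": [
    {"grip":1,"delta_pos":[0.005,-0.0015,-0.015],"twist":-6.4},
    {"grip":1,"delta_pos":[0,0,-0.015],"twist":-6.4},
    {"grip":1,"delta_pos":[0,0,-0.015],"twist":-6.3},
    {"grip":1,"delta_pos":[0,0,-0.015],"twist":-6.3},
    {"grip":1,"delta_pos":[0,0,-0.015],"twist":-6.3},
    {"grip":1,"delta_pos":[0,0,-0.015],"twist":-6.3},
    {"grip":1,"delta_pos":[0,0,0],"twist":0},
    {"grip":1,"delta_pos":[0,0,0],"twist":0}
  ]
}}

```text
clock: 10.48
position: [0.531, 0.0458, 0.2223]
ee_rot: [-0.482, -0.516, -0.483, 0.518]
contact_force: [-0.3, 0.2, -0.1]
width: 0.0856
```

Run:
```python
from h import *
import pickle
s=manip.get_state(); o=cam('wrist'); pickle.dump((o,s),open('v7.pkl','wb')); 
p=s['position']; print(p.round(4))
print(proj((.5315,.0487,.165),*o[1:]))
f=o[2]@np.array([1.,0,0]); print('img right deg',np.degrees(np.arctan2(f[1],f[0])))
# button: grey blob within dark grip
g=o[0].max(2); x,y=proj((.5315,.0487,.163),*o[1:]).astype(int)
sub=g[y-45:y+45,x-50:x+50]
m=(sub<50).astype(np.uint8); c=max(cv2.findContours(m,cv2.RETR_EXTERNAL,1)[0],key=cv2.contourArea)
f=np.zeros_like(m); cv2.drawContours(f,[c],-1,1,-1); h=((f>0)&(sub>75)).astype(np.uint8)
n,l,st,ce=cv2.connectedComponentsWithStats(h); i=1+st[1:,4].argmax(); q=ce[i]+[x-50,y-45]
print('button',q,st[i],ray(q,*o[1:],.165).round(4))
save('c7.png',cv2.resize(o[0][y-60:y+40,x-60:x+60],(720,600),interpolation=cv2.INTER_CUBIC)); print(x-60,y-60)
```

```text
[0.531  0.0458 0.2223]
[320.07434366 217.76544267]
img right deg -3.9074814538562666
button [319.70588235 217.18552036] [ 42  38  17  17 221] [0.5313 0.0492 0.165 ]
260 156
```

View pics/c7.png

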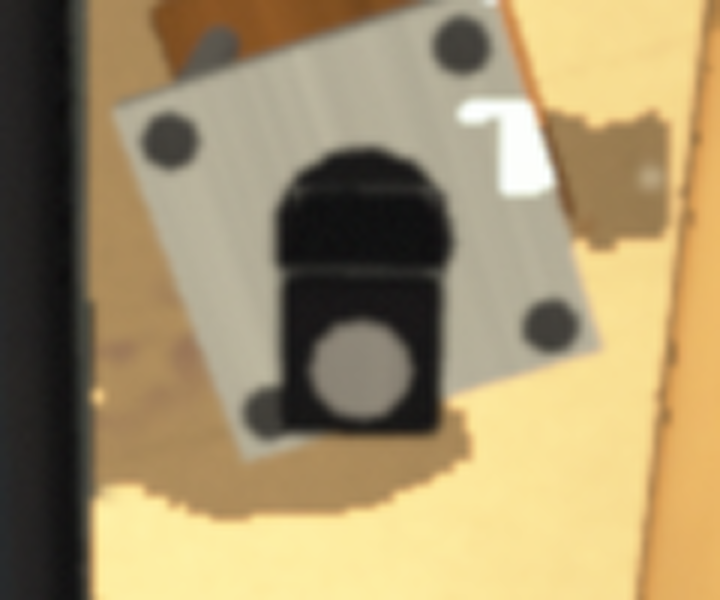

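The wand grip is now square to the image, with the button at (319.7,217.2), which gives (0.531, 0.049). I'm going down to grasp it.

Request:
{"name": "step_arm", "arguments": {
  "increments": [
    {"grip":1,"delta_pos":[0,0.003,-0.015],"twist":0},
    {"grip":1,"delta_pos":[0,0,-0.02],"twist":0},
    {"grip":1,"delta_pos":[0,0,-0.02],"twist":0},
    {"grip":1,"delta_pos":[0,0,-0.02],"twist":0},
    {"grip":1,"delta_pos":[0,0,-0.02],"twist":0},
    {"grip":1,"delta_pos":[0,0,-0.004],"twist":0},
    {"grip":1,"delta_pos":[0,0,0],"twist":0},
    {"grip":0,"delta_pos":[0,0,0],"twist":0},
    {"grip":0,"delta_pos":[0,0,0],"twist":0},
    {"grip":0,"delta_pos":[0,0,0],"twist":0}
  ],
  "force": 40
}}

```text
clock: 11.37
position: [0.5332, 0.0501, 0.1259]
ee_rot: [0.483, 0.518, 0.482, -0.516]
contact_force: [0.2, -0.3, -0.7]
width: 0.0516
```

Request:
{"name": "step_arm", "arguments": {
  "increments": [
    {"grip":0,"delta_pos":[0,0,0],"twist":0},
    {"grip":0,"delta_pos":[0,0,0],"twist":0},
    {"grip":0,"delta_pos":[0,0,0],"twist":0},
    {"grip":0,"delta_pos":[0,0,0],"twist":0},
    {"grip":0,"delta_pos":[0,0,0],"twist":0},
    {"grip":0,"delta_pos":[0,0,0],"twist":0},
    {"grip":0,"delta_pos":[0,0,0],"twist":0}
  ]
}}

```text
clock: 11.95
position: [0.5322, 0.0502, 0.1249]
ee_rot: [0.483, 0.517, 0.482, -0.517]
contact_force: [-1.6, 0.2, 4.5]
width: 0.0194
```

Request:
{"name": "step_arm", "arguments": {
  "increments": [
    {"grip":0,"delta_pos":[0,0,0.005],"twist":0},
    {"grip":0,"delta_pos":[0,0,0.015],"twist":0},
    {"grip":0,"delta_pos":[0,0,0.02],"twist":0},
    {"grip":0,"delta_pos":[0,0,0.02],"twist":0},
    {"grip":0,"delta_pos":[0,0,0.02],"twist":0},
    {"grip":0,"delta_pos":[0,0,0.025],"twist":0},
    {"grip":0,"delta_pos":[0,0,0.025],"twist":0},
    {"grip":0,"delta_pos":[0,0,0.025],"twist":0},
    {"grip":0,"delta_pos":[0,0,0.02],"twist":0},
    {"grip":0,"delta_pos":[0,0,0.01],"twist":0}
  ]
}}

```text
clock: 12.78
position: [0.533, 0.0502, 0.3119]
ee_rot: [0.483, 0.518, 0.481, -0.516]
contact_force: [0.7, 0.4, -0.5]
width: 0.0196
```

Request:
{"name": "step_arm", "arguments": {
  "increments": [
    {"grip":0,"delta_pos":[-0.004,-0.015,0],"twist":0},
    {"grip":0,"delta_pos":[-0.006,-0.025,0],"twist":0},
    {"grip":0,"delta_pos":[-0.007,-0.03,0],"twist":0},
    {"grip":0,"delta_pos":[-0.007,-0.03,0],"twist":0},
    {"grip":0,"delta_pos":[-0.007,-0.03,0],"twist":0},
    {"grip":0,"delta_pos":[-0.007,-0.03,0],"twist":0},
    {"grip":0,"delta_pos":[-0.007,-0.03,0],"twist":0},
    {"grip":0,"delta_pos":[-0.007,-0.03,0],"twist":0},
    {"grip":0,"delta_pos":[-0.007,-0.03,0],"twist":0},
    {"grip":0,"delta_pos":[-0.007,-0.03,0],"twist":0}
  ]
}}

```text
clock: 13.62
position: [0.4651, -0.2309, 0.3083]
ee_rot: [-0.482, -0.517, -0.483, 0.517]
contact_force: [0.6, 1.0, -0.0]
width: 0.0197
```

Request:
{"name": "step_arm", "arguments": {
  "increments": [
    {"grip":0,"delta_pos":[-0.007,-0.03,0],"twist":0},
    {"grip":0,"delta_pos":[-0.004,-0.025,0],"twist":0},
    {"grip":0,"delta_pos":[-0.002,-0.015,0],"twist":0},
    {"grip":0,"delta_pos":[0,0,0],"twist":0},
    {"grip":0,"delta_pos":[0,0,0],"twist":0},
    {"grip":0,"delta_pos":[0,0,0],"twist":0}
  ]
}}

```text
clock: 14.12
position: [0.4531, -0.2985, 0.3089]
ee_rot: [0.482, 0.517, 0.483, -0.517]
contact_force: [0.6, 0.8, -1.8]
width: 0.0195
```

Run:
```python
from h import *
import pickle
s=manip.get_state(); o=cam('wrist'); t=cam('scene'); u=cam('top'); pickle.dump((o,t,u,s),open('v8.pkl','wb')); 
p=s['position']; print(p.round(4),s['contact_force'].round(1),s['width'])
print('wrist: bore',proj((.4533,-.2998,.12),*o[1:]).round(1),'tip',proj(p-[0,0,.105],*o[1:]).round(1),'collar bottom',proj(p-[0,0,.025],*o[1:]).round(1))
a,b=proj((.4533,-.2998,.12),*t[1:]),proj(p-[0,0,.105],*t[1:]); print('scene',a,b)
c=a.astype(int); A=cv2.resize(o[0][120:320,220:420],(420,420)); B=cv2.resize(t[0][c[1]-100:c[1]+20,c[0]-50:c[0]+50],(350,420),interpolation=cv2.INTER_CUBIC); print(c-[50,100])
save('c8.png',np.hstack([A,B]))
```

```text
[ 0.4531 -0.2985  0.3089] [ 0.6  0.8 -1.8] 0.019501963047291588
wrist: bore [320.1 183.4] tip [319.6 203. ] collar bottom [319.2 239.8]
scene [378.21426642 231.40514748] [380.47778948 197.31997777]
[328 131]
```

View pics/c8.png

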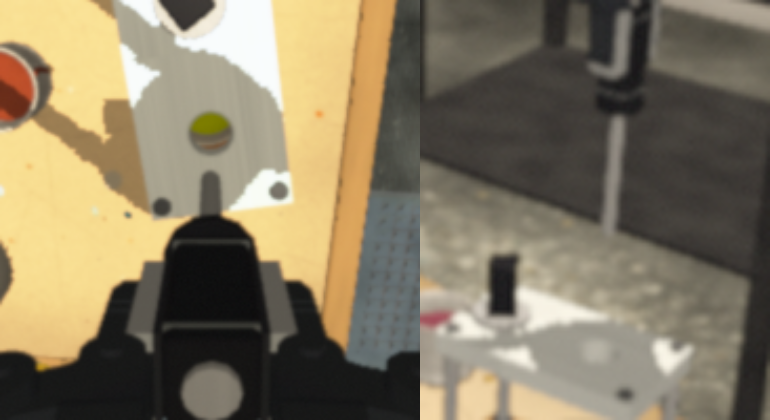

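The tip is visible in the wrist view at about (320,204), above the bore at (320,183). I'll measure the wand's offset and tilt in the hand from both views.

Run:
```python
from h import *
import pickle
o,t,u,s=pickle.load(open('v8.pkl','rb')); p=s['position']; I=o[0].sum(2)//3
print('col320 rows190-232',I[190:232,320].tolist())
for r in (206,212,218): print(r,I[r,308:334].tolist())
x,y=321,306; sub=o[0][y-22:y+22,x-22:x+22].max(2); n,l,st,ce=cv2.connectedComponentsWithStats((sub>75).astype(np.uint8)); i=l[22,22]; print('button',ce[i]+[x-22,y-22],st[i],'pred',proj(p+[0,0,.0401],*o[1:]))
for d in (-.003,0,.003):
  q=np.array([proj(p+[0,d,-.105]+.004*np.array([np.cos(a),np.sin(a),0]),*o[1:]) for a in np.linspace(0,6.28,60)]); print('tip d',d,q.min(0),q.max(0))
  q=np.array([proj(p+[0,d,-.025]+.014*np.array([np.cos(a),np.sin(a),0]),*o[1:]) for a in np.linspace(0,6.28,60)]); print('collar',q.min(0),q.max(0))
G=t[0].sum(2)//3
print('scene pred collar/tip',proj(p-[0,0,.026],*t[1:]),proj(p-[0,0,.1049],*t[1:]))
for r in range(164,202,3): print(r,G[r,374:394].tolist())
```

```text
col320 rows190-232 [89, 101, 106, 117, 143, 155, 158, 157, 158, 157, 148, 113, 86, 80, 79, 79, 79, 80, 79, 79, 79, 79, 79, 80, 80, 79, 79, 80, 80, 80, 79, 73, 45, 21, 17, 21, 20, 21, 21, 21, 20, 19]
206 [156, 157, 156, 156, 156, 155, 147, 124, 89, 75, 77, 78, 79, 79, 78, 81, 104, 138, 154, 158, 161, 161, 160, 159, 160, 160]
212 [157, 156, 156, 156, 156, 155, 144, 112, 82, 76, 78, 79, 79, 79, 78, 79, 92, 124, 150, 158, 159, 160, 160, 160, 160, 162]
218 [157, 157, 155, 156, 155, 153, 138, 101, 79, 76, 78, 79, 80, 79, 78, 78, 86, 115, 149, 157, 164, 198, 233, 243, 246, 247]
button [320.40842788 306.31280389] [  7   9  30  28 617] pred [318.4227439 304.6500062]
tip d -0.003 [315.3030792  201.92068147] [324.46519889 210.68536734]
collar [296.77686725 222.91028406] [342.3066171  264.81558086]
tip d 0 [315.05093758 198.59999676] [324.24346629 207.42293609]
collar [296.33115139 218.20513323] [342.07510333 260.5068867 ]
tip d 0.003 [314.79711772 195.25710923] [324.02025798 204.13888469]
collar [295.88121302 213.4543793 ] [341.84139206 256.15824279]
scene pred collar/tip [383.38502652 162.2568
[... 504 characters left out ...]
8, 98, 125, 135, 126, 94, 62, 55, 54, 55, 56, 55, 56, 57]
182 [65, 63, 65, 64, 65, 65, 82, 113, 132, 135, 121, 90, 68, 61, 61, 60, 59, 58, 58, 58]
185 [62, 62, 63, 61, 61, 63, 85, 117, 133, 129, 105, 74, 61, 58, 58, 60, 60, 61, 62, 61]
188 [62, 61, 59, 60, 59, 62, 87, 120, 134, 126, 94, 62, 55, 56, 56, 56, 57, 59, 60, 59]
191 [53, 56, 59, 60, 63, 73, 99, 124, 134, 124, 93, 64, 58, 57, 56, 55, 55, 56, 59, 61]
194 [100, 95, 86, 77, 71, 84, 113, 130, 131, 112, 79, 59, 56, 55, 55, 56, 56, 57, 58, 60]
197 [122, 118, 118, 119, 117, 116, 121, 130, 131, 117, 98, 84, 75, 64, 55, 51, 50, 52, 55, 59]
200 [132, 128, 125, 125, 124, 123, 123, 123, 120, 117, 115, 116, 117, 115, 113, 112, 111, 107, 101, 91]
```

The tip sits about 2 mm toward −y of the TCP, so it's roughly 1 mm from the bore axis, and the wand is vertical in the scene view. I'll lower to just above the plate and recheck.

Request:
{"name": "step_arm", "arguments": {
  "increments": [
    {"grip":0,"delta_pos":[0,0.001,-0.01],"twist":0},
    {"grip":0,"delta_pos":[0,0,-0.02],"twist":0},
    {"grip":0,"delta_pos":[0,0,-0.02],"twist":0},
    {"grip":0,"delta_pos":[0,0,-0.01],"twist":0},
    {"grip":0,"delta_pos":[0,0,-0.006],"twist":0},
    {"grip":0,"delta_pos":[0,0,0],"twist":0},
    {"grip":0,"delta_pos":[0,0,0],"twist":0}
  ]
}}

```text
clock: 14.85
position: [0.4533, -0.2988, 0.2436]
ee_rot: [0.483, 0.517, 0.482, -0.517]
contact_force: [0.2, -0.5, -0.3]
width: 0.0195
```

Run:
```python
from h import *
import pickle
s=manip.get_state(); o=cam('wrist'); t=cam('scene'); pickle.dump((o,t,s),open('v9.pkl','wb')); p=s['position']; print(p.round(4))
b=np.array([.4533,-.2998,.12]); print('bore c',proj(b,*o[1:]),'tip',proj(p+[0,-.0022,-.1049],*o[1:]))
q=np.array([proj(b+.012*np.array([np.cos(a),np.sin(a),0]),*o[1:]) for a in np.linspace(0,6.28,60)]); print('bore box',q.min(0),q.max(0))
x,y=proj(b,*o[1:]).astype(int); print(x-40,y-40)
A=cv2.resize(o[0][y-40:y+40,x-40:x+40],(480,480),interpolation=cv2.INTER_CUBIC)
c=proj(b,*t[1:]).astype(int); B=cv2.resize(t[0][c[1]-60:c[1]+20,c[0]-30:c[0]+20],(300,480),interpolation=cv2.INTER_CUBIC)
save('c9.png',np.hstack([A,B]))
```

```text
[ 0.4533 -0.2988  0.2436]
bore c [319.61934588 198.16580314] tip [319.69606702 205.23279467]
bore box [306.72735327 185.58108893] [332.49814012 210.43056355]
279 158
```

I've used all the picture views, so I'm checking the edges numerically from here.

Run:
```python
from h import *
import pickle
o,t,s=pickle.load(open('v9.pkl','rb')); p=s['position']; im=o[0]
print('col319/320 rgb rows180-216'); print([tuple(map(int,v)) for v in im[180:216,320]])
for r in (192,196,200,208,214): print(r,(im[r,300:340].sum(1)//3).tolist())
for d in (-.003,-.002,-.001): 
  q=np.array([proj(p+[0,d,-.1049]+.004*np.array([np.cos(a),np.sin(a),0]),*o[1:]) for a in np.linspace(0,6.28,60)]); print('tip',d,q.min(0).round(1),q.max(0).round(1))
```

```text
col319/320 rgb rows180-216
[(169, 163, 143), (169, 163, 144), (168, 163, 143), (169, 163, 143), (163, 158, 139), (146, 142, 115), (129, 128, 63), (123, 123, 7), (122, 123, 0), (121, 122, 0), (121, 121, 0), (119, 119, 0), (118, 118, 0), (117, 116, 0), (111, 109, 27), (101, 94, 59), (99, 89, 71), (100, 90, 72), (103, 93, 75), (110, 99, 80), (117, 106, 87), (102, 95, 81), (88, 84, 74), (85, 81, 72), (85, 81, 72), (85, 80, 72), (85, 81, 72), (84, 80, 72), (84, 81, 72), (84, 81, 73), (85, 81, 73), (85, 81, 73), (84, 80, 72), (85, 80, 72), (86, 81, 74), (85, 82, 73)]
192 [156, 157, 157, 157, 156, 156, 152, 141, 119, 97, 85, 79, 81, 81, 81, 81, 80, 80, 80, 80, 78, 79, 78, 77, 75, 78, 81, 82, 82, 86, 99, 121, 143, 155, 158, 160, 160, 158, 155, 153]
196 [155, 156, 157, 157, 156, 151, 134, 108, 92, 88, 88, 88, 87, 88, 87, 88, 86, 86, 86, 85, 86, 86, 86, 86, 86, 85, 86, 87, 92, 98, 99, 100, 116, 139, 154, 159, 161, 159, 156, 153]
200 [155, 155, 156, 157, 157, 151, 137, 116, 100, 104, 111, 113, 113, 113, 112, 110, 108, 107, 104, 102, 103, 107, 106, 103, 95, 91, 85, 81, 78, 80, 89, 100, 119, 140, 153, 157, 160, 161, 159, 155]
208 [156, 156, 155, 156, 156, 156, 156, 156, 155, 151, 147, 139, 128, 117, 105, 91, 78, 75, 76, 78, 79, 78, 77, 77, 84, 101, 117, 131, 145, 152, 156, 158, 159, 159, 157, 156, 156, 159, 161, 159]
214 [156, 156, 155, 155, 156, 156, 156, 156, 156, 156, 155, 156, 156, 152, 140, 110, 82, 76, 77, 78, 80, 78, 77, 78, 91, 122, 149, 159, 160, 160, 158, 158, 159, 159, 158, 157, 156, 158, 160, 160]
tip -0.003 [315.2 201.7] [324.3 210.5]
tip -0.002 [315.1 200.6] [324.3 209.4]
tip -0.001 [315.  199.5] [324.2 208.3]
```

Request:
{"name": "step_arm", "arguments": {
  "increments": [
    {"grip":0,"delta_pos":[-0.0004,0.0015,0],"twist":0},
    {"grip":0,"delta_pos":[0,0,0],"twist":0},
    {"grip":0,"delta_pos":[0,0,-0.01],"twist":0},
    {"grip":0,"delta_pos":[0,0,-0.012],"twist":0},
    {"grip":0,"delta_pos":[0,0,-0.012],"twist":0},
    {"grip":0,"delta_pos":[0,0,-0.012],"twist":0},
    {"grip":0,"delta_pos":[0,0,-0.012],"twist":0},
    {"grip":0,"delta_pos":[0,0,-0.006],"twist":0},
    {"grip":0,"delta_pos":[0,0,0],"twist":0},
    {"grip":0,"delta_pos":[0,0,0],"twist":0}
  ]
}}

```text
clock: 15.78
position: [0.4526, -0.2973, 0.1791]
ee_rot: [-0.482, -0.517, -0.482, 0.517]
contact_force: [-0.7, -0.1, -0.7]
width: 0.0194
```

Run:
```python
from h import *
import pickle
s=manip.get_state(); o=cam('wrist'); t=cam('scene'); u=cam('top'); pickle.dump((o,t,u,s),open('v10.pkl','wb')); p=s['position']; print(p.round(4),s['contact_force'].round(1),s['qd'].round(4),s['width'])
b=np.array([.4533,-.2998,.12])
q=np.array([proj(b+.012*np.array([np.cos(a),np.sin(a),0]),*o[1:]) for a in np.linspace(0,6.28,60)]); print('bore box',q.min(0),q.max(0))
r=np.array([proj(p+[0.0003,-.0025,.12-p[2]]+.004*np.array([np.cos(a),np.sin(a),0]),*o[1:]) for a in np.linspace(0,6.28,60)]); print('rod at plate',r.min(0),r.max(0))
y0=int(q[:,1].min()); 
for y in range(y0+2,y0+40,4): print(y,(o[0][y,298:342].sum(1)//3).tolist())
print([int(v) for v in o[0][y0-4:y0+40,320].sum(1)//3], y0-4)
# scene: rod beneath plate
g=t[0].sum(2)//3; a=proj(b,*t[1:]); print('scene bore top',a,'underside',proj(b-[0,0,.016],*t[1:]),'tip if right',proj(b-[0,0,.046],*t[1:]))
# bystanders & plug: difference from first scene view
o0=pickle.load(open('v0.pkl','rb'))['scene'][0].astype(int)
d=(abs(t[0].astype(int)-o0).max(2)>40).astype(np.uint8); d=cv2.morphologyEx(d,cv2.MORPH_OPEN,np.ones((3,3)))
n,l,st,ce=cv2.connectedComponentsWithStats(d); print([tuple(map(int,x)) for x in st[1:] if x[4]>25 and x[1]>150])
```

```text
[ 0.4526 -0.2973  0.1791] [-0.7 -0.1 -0.7] [-0.     -0.0122 -0.0222 -0.0013  0.0026  0.001 ] 0.019414754087614988
bore box [304.09855247 208.18078995] [337.22275565 239.29619442]
rod at plate [314.54328228 218.80483867] [325.58546533 229.17361533]
210 [153, 152, 152, 152, 151, 151, 152, 152, 152, 151, 151, 150, 144, 134, 121, 109, 98, 86, 79, 76, 76, 77, 77, 76, 76, 75, 75, 80, 86, 96, 107, 120, 132, 143, 151, 155, 155, 154, 153, 152, 152, 155, 155, 156]
214 [152, 153, 152, 152, 151, 152, 151, 149, 140, 121, 102, 90, 86, 85, 85, 85, 81, 75, 72, 73, 75, 76, 77, 76, 75, 75, 73, 76, 81, 83, 82, 82, 82, 85, 94, 111, 129, 142, 149, 152, 152, 154, 156, 156]
218 [152, 153, 152, 151, 151, 145, 133, 120, 112, 107, 104, 102, 99, 97, 93, 90, 85, 76, 73, 73, 75, 76, 76, 76, 76, 75, 75, 81, 96, 99, 99, 97, 92, 84, 77, 74, 77, 91, 114, 135, 148, 152, 154, 156]
222 [152, 153, 153, 152, 147, 135, 115, 92, 82, 75, 70, 69, 68, 69, 69, 70, 67, 56, 50, 48, 47, 44, 43, 42, 40, 39, 42, 48, 55, 61, 65, 68, 73, 72, 72, 72, 76, 84, 96, 116, 135, 148, 153, 155]
226 [151, 152, 152, 151, 148, 138, 119, 89, 68, 
[... 1172 characters left out ...]
19, 19, 16, 27, 45, 44, 27, 15, 14, 15, 13, 16, 14, 13, 14, 14, 13, 13] 204
scene bore top [378.21426642 231.40514748] underside [377.70200061 237.52436157] tip if right [376.7651438  248.71548013]
[(119, 151, 10, 11, 77), (114, 158, 30, 21, 297), (362, 170, 6, 6, 26), (285, 175, 10, 9, 84), (114, 189, 55, 35, 683), (371, 193, 8, 16, 106), (289, 194, 4, 11, 42), (380, 197, 8, 17, 95), (339, 204, 58, 43, 906), (129, 214, 9, 5, 30), (143, 219, 19, 17, 171), (0, 225, 130, 157, 9182), (129, 231, 210, 98, 6708), (22, 247, 9, 10, 49), (343, 258, 12, 8, 71), (100, 260, 25, 9, 113), (83, 263, 20, 5, 83), (356, 283, 44, 20, 476), (149, 290, 25, 40, 634), (342, 298, 15, 6, 74), (80, 331, 68, 28, 974)]
```

Run:
```python
from h import *
import pickle
v=pickle.load(open('v0.pkl','rb')); o,t,u,s=pickle.load(open('v10.pkl','rb'))
def cen(img,lo,hi,box):
    x0,y0,x1,y1=box; h=cv2.cvtColor(img[y0:y1,x0:x1],cv2.COLOR_RGB2HSV); m=cv2.inRange(h,lo,hi); ys,xs=np.nonzero(m); return (xs.mean()+x0).round(1),(ys.mean()+y0).round(1),len(xs)
for nm,k,lo,hi,box in (('oxide top','top',(2,130,60),(12,255,255),(360,225,395,258)),('wax top','top',(165,80,40),(180,255,255),(295,140,328,175)),('oxide scene','scene',(0,130,60),(12,255,255),(312,278,345,312)),('green scene','scene',(26,130,60),(45,255,255),(355,245,395,280)),('wax scene','scene',(160,80,40),(180,255,255),(318,212,345,240))):
    print(nm,cen(v[k][0],lo,hi,box),cen({'top':u,'scene':t}[k][0],lo,hi,box))
g=t[0].sum(2)//3
for r in range(234,262,2): print(r,g[r,366:390].tolist(), (v['scene'][0].sum(2)//3)[r,372:382].tolist())
# plug axis tilt in scene: black grip
m=np.zeros_like(g,np.uint8); b=proj((.447,-.23,.144),*t[1:]).astype(int); x,y=b; m[y-14:y+14,x-8:x+8]=t[0][y-14:y+14,x-8:x+8].max(2)<50
ys,xs=np.nonzero(m); print('plug grip rows',ys.min(),ys.max(),'pred',proj((.4475,-.2301,.125),*t[1:]),proj((.4475,-.2301,.163),*t[1:]))
for yy in range(ys.min(),ys.max()+1,4): print(yy,xs[ys==yy].mean())
```

```text
oxide top (np.float64(375.8), np.float64(241.3), 308) (np.float64(378.1), np.float64(238.0), 156)
wax top (np.float64(309.2), np.float64(155.9), 196) (np.float64(309.3), np.float64(156.1), 214)
oxide scene (np.float64(328.5), np.float64(290.3), 88) (np.float64(328.4), np.float64(290.2), 83)
green scene (np.float64(372.7), np.float64(260.7), 67) (np.float64(372.6), np.float64(260.8), 69)
wax scene (np.float64(331.2), np.float64(221.7), 20) (np.float64(331.3), np.float64(221.7), 19)
234 [151, 151, 151, 150, 150, 149, 149, 149, 152, 151, 145, 141, 141, 143, 150, 153, 150, 148, 148, 149, 149, 150, 150, 150] [210, 189, 176, 170, 166, 164, 163, 167, 172, 172]
236 [152, 152, 152, 151, 152, 151, 150, 151, 150, 150, 149, 149, 149, 148, 149, 150, 149, 150, 149, 149, 149, 149, 148, 149] [235, 233, 230, 224, 218, 214, 213, 214, 214, 214]
238 [156, 155, 153, 152, 152, 150, 151, 150, 151, 151, 150, 150, 150, 150, 150, 149, 149, 148, 149, 149, 149, 149, 150, 149] [236, 236, 236, 236, 236, 235, 235, 234, 234, 234]
240 [164, 164, 162, 162, 158, 156, 155, 152, 151, 151, 150, 149, 150, 150, 150, 150, 1
[... 1249 characters left out ...]
42, 158, 181, 191] [129, 130, 129, 131, 132, 132, 130, 126, 124, 124]
256 [122, 126, 127, 126, 127, 129, 130, 132, 133, 134, 135, 136, 133, 130, 125, 120, 115, 117, 128, 134, 141, 160, 184, 193] [127, 128, 128, 129, 130, 131, 129, 125, 121, 117]
258 [117, 118, 114, 111, 109, 107, 109, 109, 113, 114, 118, 120, 122, 122, 123, 117, 113, 119, 129, 136, 143, 164, 186, 194] [103, 106, 107, 110, 114, 116, 116, 118, 119, 115]
260 [109, 103, 97, 96, 92, 92, 91, 91, 91, 93, 93, 94, 97, 99, 103, 105, 109, 120, 132, 137, 148, 171, 190, 196] [88, 87, 89, 89, 90, 91, 92, 96, 98, 101]
plug grip rows 206 220 pred [351.07490594 219.54328901] [351.7246643  204.90114702]
206 351.0
210 351.5
214 351.0
218 351.0
```

The tins are unchanged in the scene view and the plug stands upright at its expected place. I'll let the arm settle, then hand in.

Request:
{"name": "step_arm", "arguments": {
  "increments": [
    {"grip":0,"delta_pos":[0,0,0],"twist":0},
    {"grip":0,"delta_pos":[0,0,0],"twist":0},
    {"grip":0,"delta_pos":[0,0,0],"twist":0},
    {"grip":0,"delta_pos":[0,0,0],"twist":0},
    {"grip":0,"delta_pos":[0,0,0],"twist":0},
    {"grip":0,"delta_pos":[0,0,0],"twist":0}
  ]
}}

```text
clock: 16.43
position: [0.4526, -0.2973, 0.1794]
ee_rot: [0.482, 0.517, 0.482, -0.517]
contact_force: [0.1, -0.9, -0.7]
width: 0.0196
```

```bash
python3 -c "
from rig import manip
s=manip.get_state(); print(s['clock'],s['position'],s['contact_force'],s['width']); print(manip.sign_off())"
```

```text
16.4333 [ 0.45263907 -0.29729874  0.17937432] [ 0.05284784 -0.85728346 -0.70645783] 0.019609721481411952
the job is handed in; nothing more can be done
None
```

The job is handed in at 16.4 s. The plug is parked upright in the side notch on its flange, and the gripper is still holding the wand upright in the open bore.

- **Wand:** The wrist view puts the rod within about 1 mm of the bore centre. The tip is about 3 cm below the plate's underside, worked out from the grasp height. The arm was still, and the last reading was about 1 N, with no sign of contact.
- **Plug:** Its grip showed upright at the expected place in the last scene view.
- **Tins:** All three are unchanged in the scene view. In the top view the arm half hid the oxide tin, so its shifted reading there doesn't count.
- **Not confirmed:** The tip under the plate could not be seen directly, because the plate hides it from the scene camera. I had also used all 12 picture views by then, so the last checks were numeric only.
- **Disagreement:** The top and wrist cameras differed by about 2–3 mm on the stand's position. I used the wrist camera.

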